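Level the bakery bench scale and zero it

ROBOT

A 7-joint arm with a two-finger parallel gripper is mounted at the origin on a cart in front of the work surface, level with it; the furniture and walls round the work are solid. World frame = base frame: x ahead of the robot, y to its left, z up, the work surface at z = 0. Lengths are in m, angles in rad, forces in N, time in s.
With the tool pointing down it reaches from about 0.425 to 0.825 m from the base axis. Payload 3.6 kg.
Tool frame: the origin (TCP) lies midway between the tips of the shut fingers; the grasp point (between the pads) lies 19 mm behind it; z points along the fingers, y is the direction in which the jaws open and shut (so a half turn about z gives the same grasp; the last joint's range is limited). The gripper opens to 93 mm and grips with 3 to 60 N. Pads are 15 mm wide; open, the fingers measure 128 mm over their backs; the gripper's body (75 mm by 188 mm) begins 65 mm behind the grasp point.
Start: joints at [1.169, 0.615, -0.013, 1.423, 0.008, 1.103, -0.04], TCP at [0.239, -0.605, 0.219] pointing down, gripper open.
Joint ranges: [-3.12, 3.12], [-0.3, 2.06], [-1.34, 1.32], [0.26, 2.42], [-1.36, 4.5], [0.01, 1.98], [-2.84, 2.84]. Speed limits (rad/s): [2.79, 2.79, 3.14, 3.14, 3.14, 3.14, 3.14].

INTERFACE

Orientations are given as a unit quaternion [w, x, y, z].
In Python, from bench import r, vision gives the robot as it stands.
- The arm moves only by the tool send_rows, never from a script. Its argument "commands" is a list of rows, each a list of 5 numbers: the shift along the tool's x, y, z in m, then the turn about the tool's z in rad, then the opening, from 0 (shut) to 1 (fully open). In form: [[tx, ty, tz, spin, hand], ...]. A call has exactly 5 rows; each row is the pose to reach, as a shift and turn from the pose commanded when the call began, along the tool's axes at that moment; what a row does not reach only later rows make up. A row lasts 1/8 s, in which the tool goes at most 62.5 mm and 10.7 degrees, less where a joint would pass 70% of its speed; a pose out of reach is approached as far as the arm can. A call with a gripper value outside its range is refused whole. The fingers move at their own pace and stop on an object; "newtons" is the grip in N (left out, the last holds). Time passes only in rows, so rows that repeat a pose let the fingers close, or fill a call up. It gives the time, the measured TCP pose, the force and the opening at its end, in the units of the state.
- r.read_state(): the state, without advancing time (a new reading comes with each control period).
- vision.snapshot(name): name is "scene" or "side" or "wrist"; returns the picture (400x640x3 uint8, red, green, blue); there is no depth.
- vision.camera_params(name): a dict with "camera_matrix" (3x3 intrinsics, pixels), "pose" (4x4, takes a point from camera to world coordinates); the wrist camera has in their place "hand_eye" (4x4, takes a point from camera to tool coordinates, whose origin is the TCP and whose axes are the flange's). Camera axes: x right, y down, z forward; pixel columns grow to the right and rows downward; lengths in m; the calibration is good to about 2 mm. A picture is of the moment at which its call begins: read the wrist's pose just before it. camera_params takes no time and is no camera call.
- r.sign_off(): hands the job in, once; it reports no verdict.
The state is a dict: "t": time; "qpos": joint angles; "qvel": joint speeds; "joint_torque": joint torques, N m; "tool_pos": TCP position; "eef_rot": TCP orientation; "ft_force": force on the tool from outside, world axes, zero at the start; "wrist_torque": the same for the moment, N m; "finger_gap": opening from 0.0 (shut) to 1.0 (fully open).
Only numpy, scipy, OpenCV 4.12 (cv2) and the standard library are available. Lean on these libraries where they do the work, as an engineer would, in place of code of your own. Each camera call takes 0.05 s, during which the arm holds its last target.

TASK

The white bench scale stands on only three of its feet: the fourth, under the red bar handle at its front right corner, hangs in the air. Turn the handle clockwise to screw that foot down until it just touches the worktop, so that all four feet carry weight and no other foot is lifted, then press the blue zero key on the console fully down and let it spring back. Leave the scale where it stands and do not shift the small bowl of yolk.

Things in the scene. Friction and masses are not known exactly. Their poses are not given: they have to be found in the camera images.
- scale: White bench scale, about 5 kg, loose, held by friction; footprint 250 (x) by 240 (y) mm, feet centres at x = +-120, y = +-140 mm. Origin: centre of the footprint at worktop level, z up, front = -x. Grey console along the front, 72 mm deep, top 69 mm high; steel platter behind it, top 70 mm high. It stands level on three fixed feet and is heavier at the back, so it does not rock.
- handle_grip (a point): Middle of the red bar handle of the levelling screw, over the front right foot at scale x = -120, y = -140 mm, 110 mm high. Bar 72 mm long (this point's x), 18 mm thick (its y), 28 mm high (+-14 mm about this point), on a 20 mm round neck; the same half a turn round. z: screw axis, up. It turns, staying at its height; clockwise from above (yaw falling) drives the foot down 12 mm a turn.
- zero_key_top (a point): Centre of the top face of the blue round zero key, 30 mm across, near the left end of the console. Pressed straight down it travels 6 mm against a spring, 5 N when fully down, and springs back.
- zero_key (a joint): Travel of the zero key in m: 0 released, 0.006 fully down.
- screw_stem: Stem of the adjustable foot, a 44 mm black springy rubber disc, on the screw axis, turning with the handle. Origin: on the axis near the disc; the disc starts 1 to 8 mm above the worktop and its offset from this origin differs each time. Turning takes 0.04 Nm while it hangs free. On the worktop its load grows about 20 N and the torque about 0.2 Nm per 0.7 rad. The screw stays where it is left.
- foot_front_left: Fixed black rubber foot, 34 mm across, front left, at scale x = -120, y = +140 mm. Origin: centre of the underside. If the screw foot is driven too far, this foot is the first to lift.
- yolk_dish: Small glass bowl of yolk, 116 mm across, 44 mm high, bystander. Origin: centre of the underside.

How it is judged:
By the outcome, as a careful person would: the job done as asked, in the order asked, and still so for the second after the job is handed in, with the robot touching nothing.
It also fails if it takes over 72 s, if anything falls off the work surface, if the arm or the gripper's body presses on something with over 40 N, if the wrist force passes 120 N, or if a joint passes its speed limit or range.

## Working session

There is one attempt and no reset: what is moved stays moved. The work goes in short steps, Python scripts to look and compute and a tool call to move; the robot and the scene stay as the last step left them, time stands still between calls to the robot, and variables do not carry over. Pictures are saved under pics/ and viewed, and the job is handed in when it is done.

Besides the shell and the picture viewer there is one more tool, called after ">>>" by a JSON object that holds its "name" and its "arguments". send_rows: Moves the arm, as the interface text tells. Its arguments: {"type":"object","properties":{"commands":{"type":"array"},"newtons":{"type":"number"}},"required":["commands"]}

```bash
mkdir -p pics; ls; python3 - <<'E'
from bench import r, vision
import cv2
s=r.read_state(); print(s)
for n in ["scene","side","wrist"]:
    im=vision.snapshot(n); cv2.imwrite(f"pics/{n}0.png",im[:,:,::-1]); print(n,vision.camera_params(n))
E
```

```text
pics
{'t': 0.0, 'qpos': array([ 1.16849005,  0.61590253, -0.01260679,  1.42488437,  0.00812019,
        1.10339715, -0.04036337]), 'qvel': array([-1.18720267e-04, -1.50056684e-03, -3.71633301e-04,  7.02724302e-04,
        1.70676539e-04, -4.20865335e-07, -1.29294294e-03]), 'joint_torque': array([-2.92845934e-04, -4.58936334e+01,  2.09408524e-01, -1.65744978e+01,
       -6.09286129e-02,  2.05668330e-02,  2.46573873e-04]), 'tool_pos': array([ 0.23827363, -0.60390551,  0.21749686]), 'eef_rot': array([-1.24211215e-03,  9.82387547e-01,  1.86850456e-01, -2.66634914e-04]), 'ft_force': array([-0.2444536 , -0.66292279, -0.12834393]), 'wrist_torque': array([ 0.03123026,  0.02876192, -0.07227707]), 'finger_gap': 1.0032588547773185}
scene {'camera_matrix': array([[421.67241134,   0.        , 319.96564916],
       [  0.        , 421.67241134, 206.11496545],
       [  0.        ,   0.        ,   1.        ]]), 'pose': array([[ 0.99918954, -0.03060077,  0.02615061,  0.54812475],
       [-0.03926876, -0.59829196,  0.80031537, -0.71362581],
       [-0.00884457, -0.80069365, -0.59900873,  0.67084134],
[... 328 characters left out ...]
52,  0.24042636, -0.20984338,  0.32474745],
       [ 0.01119058, -0.63212172, -0.77478829,  1.00180263],
       [ 0.        ,  0.        ,  0.        ,  1.        ]])}
wrist {'camera_matrix': array([[335.62642675,   0.        , 320.84740718],
       [  0.        , 335.62642675, 200.97464054],
       [  0.        ,   0.        ,   1.        ]]), 'hand_eye': array([[-6.16680350e-04, -9.66273984e-01, -2.57515453e-01,
         7.28215464e-02],
       [ 9.99999722e-01, -4.88243240e-04, -5.62698032e-04,
        -2.17313702e-03],
       [ 4.17990290e-04, -2.57515728e-01,  9.66274017e-01,
        -1.65807445e-01],
       [ 0.00000000e+00,  0.00000000e+00,  0.00000000e+00,
         1.00000000e+00]])}
```

View pics/scene0.png

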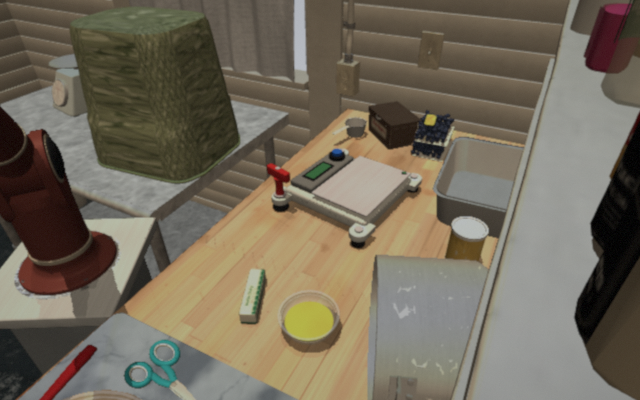

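View pics/side0.png

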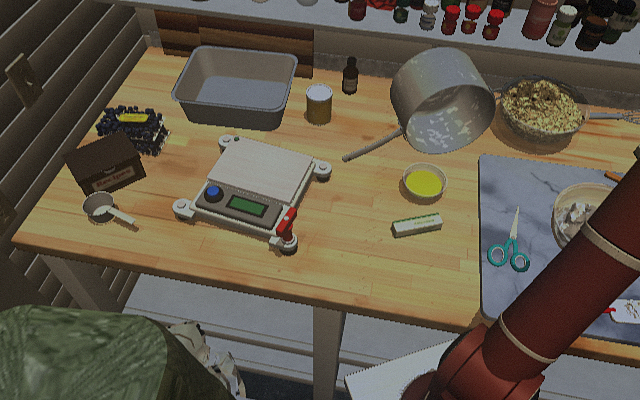

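View pics/wrist0.png

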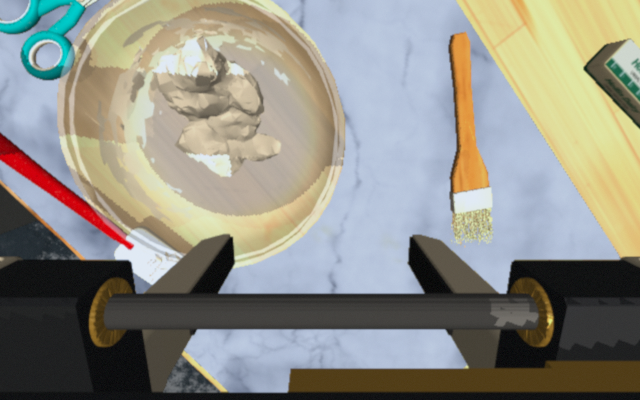

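The scene view shows the handle near (278,178) and the key near (338,155). In the side view they are near (288,225) and (214,192), and the yolk bowl is well to the right of the scale. Next I'll triangulate them.

```bash
cat > h.py <<'E'
from bench import r, vision
import cv2, numpy as np
from scipy.spatial.transform import Rotation as R
def Rq(q): return R.from_quat([q[1],q[2],q[3],q[0]]).as_matrix()
def cam(n,s=None):
    c=vision.camera_params(n); K=c["camera_matrix"]
    if n=="wrist":
        T=np.eye(4); T[:3,:3]=Rq(s["eef_rot"]); T[:3,3]=s["tool_pos"]; return K,T@c["hand_eye"]
    return K,c["pose"]
def plane(n,uv,z,s=None):
    K,P=cam(n,s); uv=np.atleast_2d(uv).astype(float)
    d=(P[:3,:3]@np.linalg.inv(K)@np.c_[uv,np.ones(len(uv))].T).T
    t=(z-P[2,3])/d[:,2]; return P[:3,3]+d*t[:,None]
def proj(n,X,s=None):
    K,P=cam(n,s); X=np.atleast_2d(X); c=(X-P[:3,3])@P[:3,:3]; p=c@K.T; return p[:,:2]/p[:,2:]
def tri(a,ua,b,ub):
    Ms=[]
    for n in (a,b):
        K,P=cam(n); Ms.append(K@np.linalg.inv(P)[:3])
    X=cv2.triangulatePoints(Ms[0],Ms[1],np.array(ua,float).reshape(2,1),np.array(ub,float).reshape(2,1)); return (X[:3]/X[3]).ravel()
def blob(im,col,roi):
    hsv=cv2.cvtColor(im,cv2.COLOR_RGB2HSV); H,S,V=cv2.split(hsv)
    if col=="red": m=((H<8)|(H>172))&(S>150)&(V>60)
    elif col=="blue": m=(H>100)&(H<130)&(S>130)&(V>40)
    elif col=="yellow": m=(H>22)&(H<32)&(S>190)&(V>120)
    mm=np.zeros(m.shape,np.uint8); x0,x1,y0,y1=roi; mm[y0:y1,x0:x1]=m[y0:y1,x0:x1]
    n,l,st,c=cv2.connectedComponentsWithStats(mm); k=1+np.argmax(st[1:,4]); return c[k],st[k],l==k
E
python3 - <<'E'
from h import *
ims={n:cv2.imread(f"pics/{n}0.png")[:,:,::-1].copy() for n in("scene","side")}
for col,a,b in (("red",(250,310,150,220),(265,310,195,255)),("blue",(320,360,140,170),(195,235,175,205)),("yellow",(270,350,280,350),(395,450,160,210))):
    ca,sa,_=blob(ims["scene"],col,a); cb,sb,_=blob(ims["side"],col,b)
    print(col,ca,sa,cb,sb,tri("scene",ca,"side",cb))
for n,x,y,w,h in (("scene",250,130,190,120),("side",160,120,180,140)):
    cv2.imwrite(f"pics/{n}0z.png",cv2.resize(ims[n][y:y+h,x:x+w,::-1],None,fx=4.2,fy=4.2,interpolation=2))
E
```

```text
red [277.93235294 176.61764706] [267 163  22  32 340] [285.38947368 220.53157895] [276 207  21  29 190] [0.47644104 0.17874565 0.10227925]
blue [336.56923077 152.81538462] [332 149  10   8  65] [212.53191489 190.44680851] [207 186  12  10  94] [0.63056684 0.31688981 0.0845196 ]Traceback (most recent call last):
  File "<stdin>", line 4, in <module>
  File "h.py", line 27, in blob
    n,l,st,c=cv2.connectedComponentsWithStats(mm); k=1+np.argmax(st[1:,4]); return c[k],st[k],l==k
                                                       ~~~~~~~~~^^^^^^^^^^
    return _wrapfunc(a, 'argmax', axis=axis, out=out, **kwds)
    return bound(*args, **kwds)
ValueError: attempt to get argmax of an empty sequence
```

```bash
python3 - <<'E'
from h import *
for n,x,y,w,h in (("scene",250,130,190,120),("side",160,120,180,140)):
    im=cv2.imread(f"pics/{n}0.png")
    cv2.imwrite(f"pics/{n}0z.png",cv2.resize(im[y:y+h,x:x+w],None,fx=4.2,fy=4.2,interpolation=2))
E
```

```text
(no output)
```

View pics/scene0z.png

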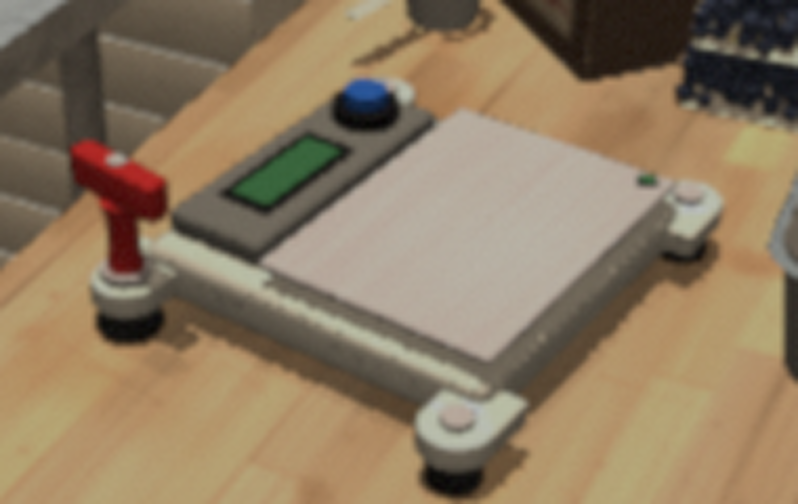

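View pics/side0z.png

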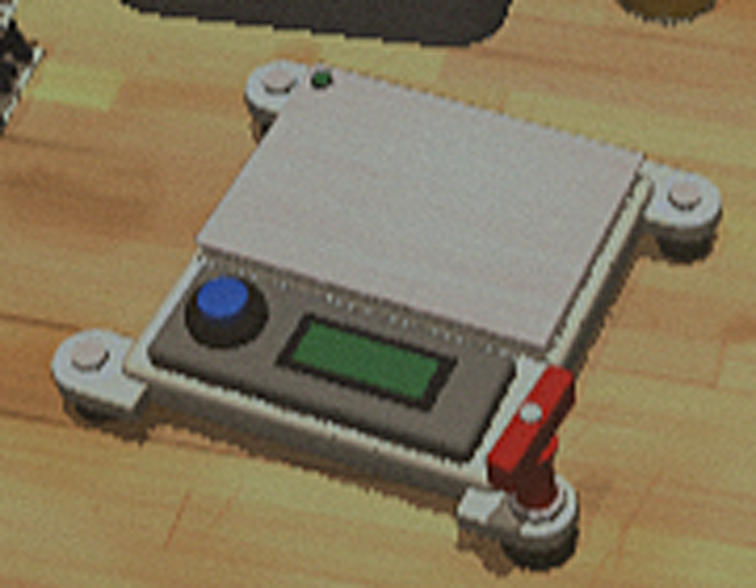

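```bash
python3 - <<'E'
from h import *
Z=lambda u,v:((u+.5)/4.2-.5+160,(v+.5)/4.2-.5+120)
Zs=lambda u,v:((u+.5)/4.2-.5+250,(v+.5)/4.2-.5+130)
p=tri("scene",Zs(117,160),"side",Z(531,411)); print("dot",p, plane("side",Z(531,411),.124),plane("scene",Zs(117,160),.124))
e=plane("side",[Z(490,466),Z(547,366)],.124); d=e[1]-e[0]; print("bar",e,np.hypot(*d[:2]),np.arctan2(d[1],d[0]))
c=plane("side",[Z(200,243),Z(545,347),Z(643,157),Z(330,68)],.07);print(c)
for i in range(4):
  d=c[(i+1)%4]-c[i]; print(np.hypot(*d[:2]),np.arctan2(d[1],d[0]))
e2=plane("scene",[Zs(92,143),Zs(163,184)],.124);d=e2[1]-e2[0];print("barscene",e2,np.hypot(*d[:2]),np.arctan2(d[1],d[0]))
print("key",tri("scene",Zs(368,88),"side",Z(222,296)))
feet=plane("side",[Z(90,355),Z(278,80),Z(683,195)],.04);print(feet)
s=r.read_state();print(Rq(s["eef_rot"]))
E
```

```text
dot [0.47281035 0.17969446 0.12389035] [[0.47204034 0.17953775 0.124     ]] [[0.47342333 0.18051682 0.124     ]]
bar [[0.44514631 0.20907602 0.124     ]
 [0.49778214 0.16326482 0.124     ]] 0.06977963244348022 -0.7161859915029821
[[0.6890749  0.32148639 0.07      ]
 [0.55148902 0.15056774 0.07      ]
 [0.6743954  0.05198685 0.07      ]
 [0.80900731 0.21654688 0.07      ]]
0.2194152710090884 -2.2485657315921297
0.15755688173804352 -0.6760086281336262
0.2126037766730828 0.8851691778870858
0.1593614858254513 2.4227689555554686
barscene [[0.4576985  0.20067086 0.124     ]
 [0.50100761 0.15273513 0.124     ]] 0.06460273673084523 -0.8360602296201993
key [0.63035847 0.31740177 0.08908151]
[[0.65074129 0.39775374 0.04      ]
 [0.83966632 0.24759894 0.04      ]
 [0.66277832 0.02961022 0.04      ]]
[[ 9.30172744e-01  3.67121350e-01 -7.62411148e-04]
 [ 3.67122140e-01 -9.30170930e-01  1.83716452e-03]
 [-3.47103666e-05 -1.98877838e-03 -9.99998022e-01]]
```

```bash
cat >> h.py <<'E'
def to(x,y,z,xyaw=None):
    s=r.read_state(); M=Rq(s["eef_rot"]); d=M.T@(np.array([x,y,z])-s["tool_pos"])
    yaw=np.arctan2(M[1,0],M[0,0]); sp=0 if xyaw is None else -((xyaw-yaw+np.pi)%(2*np.pi)-np.pi)
    print("total shift",d.round(4),"spin",round(sp,3),"pos",s["tool_pos"].round(4),"yaw",yaw.round(3),"q7",s["qpos"][6].round(3),"F",s["ft_force"].round(2),"T",s["wrist_torque"].round(3),"gap",round(s["finger_gap"],3),"t",s["t"])
E
python3 -c "
from h import *
to(.39,-.36,.25,1.0)"
```

```text
total shift [ 0.2306 -0.1714 -0.0319] spin -0.624 pos [ 0.2384 -0.6041  0.2177] yaw 0.376 q7 -0.04 F [-0.02 -0.38  0.65] T [-0.007 -0.016  0.008] gap 0.998 t 0.15
```

>>> {"name": "send_rows", "arguments": {"commands": [[0.046,-0.034,-0.01,-0.125,1],[0.092,-0.068,-0.02,-0.25,1],[0.138,-0.102,-0.03,-0.375,1],[0.184,-0.137,-0.032,-0.5,1],[0.23,-0.171,-0.032,-0.624,1]]}}

```text
t: 0.78
tool_pos: [0.3905, -0.3594, 0.2509]
eef_rot: [0.0, 0.877, 0.481, 0.0]
ft_force: [0.5, -0.8, 0.2]
finger_gap: 0.995
```

```bash
python3 -c "
from h import *
to(.46,-.08,.24,1.75)"
```

```text
total shift [ 0.273  -0.0915  0.0108] spin -0.746 pos [ 0.3905 -0.3594  0.2509] yaw 1.004 q7 0.036 F [ 0.52 -0.75  0.21] T [-0.078 -0.107 -0.032] gap 0.995 t 0.775
```

>>> {"name": "send_rows", "arguments": {"commands": [[0.055,-0.018,0.002,-0.15,1],[0.11,-0.036,0.004,-0.3,1],[0.165,-0.054,0.006,-0.45,1],[0.22,-0.073,0.008,-0.6,1],[0.273,-0.0915,0.011,-0.746,1]]}}

```text
t: 1.4
tool_pos: [0.4605, -0.0802, 0.2397]
eef_rot: [0.0, 0.641, 0.768, 0.0]
ft_force: [0.5, 0.1, -0.1]
finger_gap: 1.002
```

```bash
python3 -c "
from h import *
to(.473,.18,.19,2.36)"
```

```text
total shift [0.2538 0.0588 0.0497] spin -0.609 pos [ 0.4605 -0.0802  0.2397] yaw 1.751 q7 0.095 F [ 0.5   0.07 -0.12] T [-0.015 -0.115 -0.044] gap 1.002 t 1.4
```

>>> {"name": "send_rows", "arguments": {"commands": [[0.055,0.012,0.01,-0.15,1],[0.11,0.025,0.02,-0.3,1],[0.165,0.038,0.03,-0.45,1],[0.22,0.05,0.04,-0.55,1],[0.254,0.059,0.05,-0.609,1]]}}

```text
t: 2.02
tool_pos: [0.4736, 0.1815, 0.1894]
eef_rot: [-0.0, 0.381, 0.925, 0.001]
ft_force: [-0.2, -0.3, 0.2]
finger_gap: 1.004
```

```bash
python3 - <<'E'
from h import *
to(.473,.18,.19,2.36)
s=r.read_state(); im=vision.snapshot("wrist"); cv2.imwrite("pics/wrist1.png",im[:,:,::-1])
c,st,m=blob(im,"red",(100,540,0,330)); print(c,st,plane("wrist",c,.124,s))
print(proj("wrist",[.473,.18,.124],s))
E
```

```text
total shift [-0.0007 -0.0015 -0.0006] spin 0.0 pos [0.4736 0.1815 0.1894] yaw 2.36 q7 0.006 F [-0.22 -0.35  0.15] T [-0.067 -0.093 -0.007] gap 1.004 t 2.025
[318.58252896 206.3996139 ] [ 302  160   34   96 2072] [[0.46914483 0.18708759 0.124     ]]
[[315.39832905 216.70612892]]
```

View pics/wrist1.png

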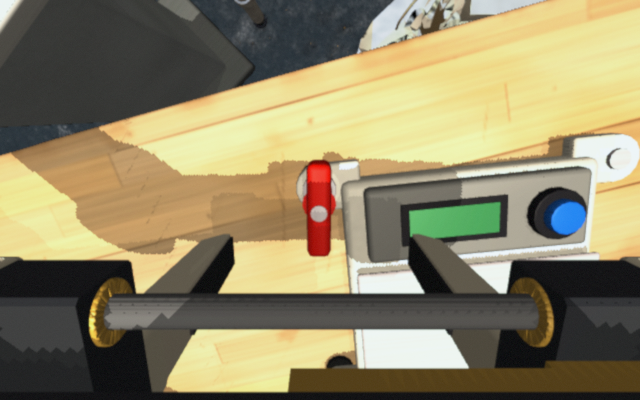

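```bash
python3 - <<'E'
from h import *
s=r.read_state(); print(s["qpos"].round(3))
im=cv2.imread("pics/wrist1.png")[:,:,::-1].copy()
c,st,m=blob(im,"red",(100,540,0,330))
for y in range(158,260,6):
    xs=np.where(m[y])[0]; print(y,(xs.min(),xs.max(),im[y,xs].mean(0).round()) if len(xs) else None)
cv2.imwrite("pics/w1z.png",cv2.resize(im[150:270,260:380,::-1],None,fx=5,fy=5,interpolation=2))
E
```

```text
[ 0.019  0.498 -0.64   1.856  0.364  0.904  0.005]
158 None
164 (np.int64(309), np.int64(328), array([156.,  16.,   9.]))
170 (np.int64(307), np.int64(330), array([233.,  53.,  40.]))
176 (np.int64(307), np.int64(330), array([233.,  56.,  42.]))
182 (np.int64(307), np.int64(330), array([202.,  38.,  29.]))
188 (np.int64(307), np.int64(330), array([181.,  29.,  21.]))
194 (np.int64(307), np.int64(331), array([180.,  27.,  21.]))
200 (np.int64(303), np.int64(334), array([183.,  30.,  22.]))
206 (np.int64(303), np.int64(334), array([174.,  32.,  26.]))
212 (np.int64(305), np.int64(332), array([145.,  28.,  21.]))
218 (np.int64(307), np.int64(330), array([135.,  27.,  19.]))
224 (np.int64(307), np.int64(330), array([172.,  26.,  18.]))
230 (np.int64(308), np.int64(330), array([159.,  23.,  16.]))
236 (np.int64(308), np.int64(329), array([160.,  22.,  15.]))
242 (np.int64(308), np.int64(329), array([159.,  22.,  14.]))
248 (np.int64(308), np.int64(329), array([159.,  22.,  15.]))
254 (np.int64(310), np.int64(327), array([153.,  23.,  16.]))
```

View pics/w1z.png

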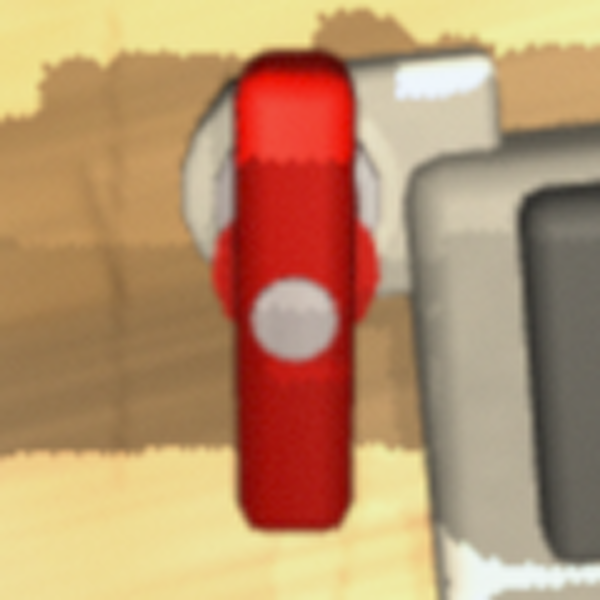

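```bash
python3 - <<'E'
from h import *
s=r.read_state()
p=plane("wrist",[(318.6,213.6),(318.5,160.5),(318.5,256)],.124,s);print(p)
print(p[0]+0,  (p[1]+p[2])/2, "bar mid used 160 may be the side face")
to(*p[0][:2],.101)
to(.4728,.1805,.101)
E
```

```text
[[0.47189624 0.18862171 0.124     ]
 [0.44462312 0.21535216 0.124     ]
 [0.49526687 0.16552913 0.124     ]]
[0.47189624 0.18862171 0.124     ] [0.469945   0.19044064 0.124     ] bar mid used 160 may be the side face
total shift [0.0017 0.0006 0.0877] spin 0 pos [0.4728 0.1864 0.1887] yaw 2.367 q7 0.005 F [0.81 3.47 0.36] T [ 0.322 -0.199  0.03 ] gap 1.0 t 2.075
total shift [-0.0046 -0.0045  0.0876] spin 0 pos [0.4728 0.1864 0.1887] yaw 2.367 q7 0.005 F [0.81 3.47 0.36] T [ 0.322 -0.199  0.03 ] gap 1.0 t 2.075
```

```bash
python3 - <<'E'
from h import *
for i in range(4):
    s=r.read_state(); print(s["t"],s["tool_pos"],np.arctan2(*Rq(s["eef_rot"])[[1,0],[0,0]]),s["ft_force"],s["qvel"].round(3)); im=vision.snapshot("wrist")
E
```

```text
2.075 [0.47278609 0.18640092 0.18866899] 2.3667643450553895 [0.81207146 3.46899639 0.35928898] [ 0.053 -0.037  0.015  0.028 -0.035  0.025  0.039]
2.125 [0.47283129 0.1832275  0.18895369] 2.362965587646784 [-0.11937956 -1.3993611  -0.05961671] [ 0.06  -0.03   0.061  0.017  0.009  0.033  0.014]
2.175 [0.47332513 0.18019668 0.18907303] 2.358656937784903 [ 0.30715869 -0.26099414 -0.82436706] [ 0.049 -0.022  0.044  0.01   0.008  0.011  0.003]
2.225 [0.47381728 0.17826401 0.18925083] 2.3554445271357003 [0.28528618 0.13891708 0.22399728] [ 0.033 -0.017  0.025  0.006  0.002  0.001 -0.001]
```

```bash
python3 - <<'E'
from h import *
for i in range(5): vision.snapshot("side")
s=r.read_state(); im=vision.snapshot("wrist"); cv2.imwrite("pics/wrist2.png",im[:,:,::-1])
print(s["t"],s["tool_pos"],r.read_state()["tool_pos"])
cv2.imwrite("pics/w2z.png",cv2.resize(im[150:270,260:380,::-1],None,fx=5,fy=5,interpolation=2))
g=im[:,:,1].astype(int)-0
c,st,m=blob(im,"red",(100,540,0,330)); print(st)
h=(im.min(2)>90).astype(np.uint8)*255; cnt,hh=cv2.findContours(m.astype(np.uint8),cv2.RETR_CCOMP,cv2.CHAIN_APPROX_NONE)
for k in cnt:
    if 60<cv2.contourArea(k)<800: mm=cv2.moments(k); u=(mm["m10"]/mm["m00"],mm["m01"]/mm["m00"]); print(u,plane("wrist",u,.124,s)); 
to(.473,.18,.101,2.36)
E
```

```text
2.525 [0.47450615 0.17716639 0.18993917] [0.47446565 0.17740057 0.18995191]
[ 305  155   34   96 2063]
(321.96992481203006, 208.09022556390977) [[0.47279255 0.18333335 0.124     ]]
total shift [0.0029 0.0008 0.089 ] spin -0.007 pos [0.4745 0.1774 0.19  ] yaw 2.353 q7 0.007 F [-0.25  0.63 -0.1 ] T [ 0.019 -0.179  0.033] gap 1.001 t 2.575
```

View pics/w2z.png

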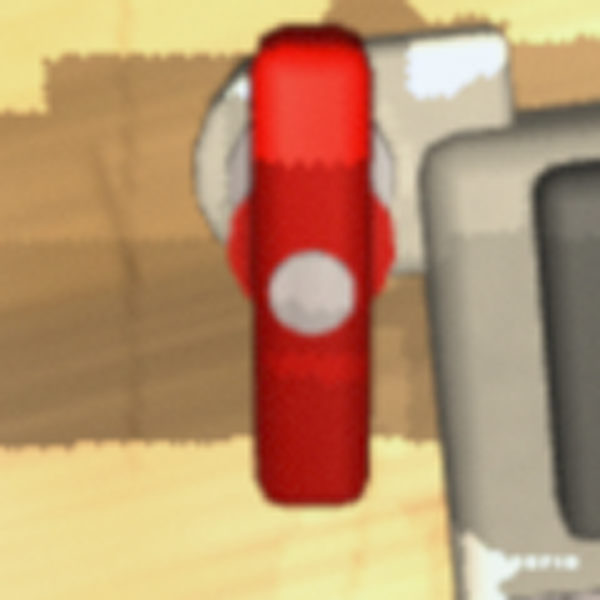

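>>> {"name": "send_rows", "arguments": {"commands": [[0.0,0,0.02,0,1],[0.0,0,0.04,0,1],[0,0,0.053,0,1],[0,0,0.053,0,1],[0,0,0.053,0,1]]}}

```text
t: 3.2
tool_pos: [0.4746, 0.1787, 0.1373]
eef_rot: [0.0, 0.383, 0.924, 0.001]
ft_force: [-0.5, 0.4, -0.6]
finger_gap: 0.998
```

```bash
cat > dot.py <<'E'
from h import *
def dot(name,z=.124):
    s=r.read_state(); im=vision.snapshot("wrist"); cv2.imwrite(f"pics/{name}.png",im[:,:,::-1])
    c,st,m=blob(im,"red",(100,540,0,330)); print("red",st)
    cnt,hh=cv2.findContours(m.astype(np.uint8),cv2.RETR_CCOMP,cv2.CHAIN_APPROX_NONE)
    for k in cnt:
        if 60<cv2.contourArea(k)<900: mm=cv2.moments(k); u=(mm["m10"]/mm["m00"],mm["m01"]/mm["m00"]); p=plane("wrist",u,z,s)[0]; print(u,p,"tool:",Rq(s["eef_rot"]).T@(p-s["tool_pos"]))
    to(.4728,.182,.101,2.36)
E
python3 -c "
from dot import *
to(.473,.18,.137,2.36)
vision.snapshot('side');vision.snapshot('side');vision.snapshot('side')
dot('wrist3')"
```

```text
total shift [ 0.002  -0.0002  0.0003] spin -0.005 pos [0.4746 0.1787 0.1373] yaw 2.355 q7 -0.053 F [-0.48  0.36 -0.58] T [ 0.022 -0.136 -0.036] gap 0.998 t 3.2
red [ 300  167   41  121 3267]
(320.26133999167706, 235.3949230129005) [0.47268377 0.18338948 0.124     ] tool: [0.00469747 0.00198005 0.01333556]
total shift [0.0036 0.0012 0.0362] spin -0.005 pos [0.4745 0.1786 0.1372] yaw 2.355 q7 -0.053 F [ 0.85 -0.76 -0.15] T [-0.04  -0.127  0.049] gap 0.999 t 3.4
```

View pics/wrist3.png

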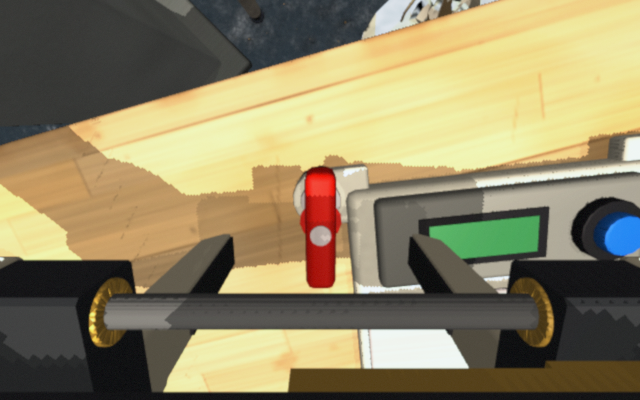

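```bash
python3 - <<'E'
from h import *
for i in range(2): print(vision.camera_params("wrist"))
s=r.read_state(); print(s["tool_pos"],Rq(s["eef_rot"]).round(4))
print(vision.camera_params("side")["pose"][:,3],vision.camera_params("scene")["pose"][:,3])
E
```

```text
{'camera_matrix': array([[335.62642675,   0.        , 320.84740718],
       [  0.        , 335.62642675, 200.97464054],
       [  0.        ,   0.        ,   1.        ]]), 'hand_eye': array([[-6.17340505e-04, -9.66359268e-01, -2.57195224e-01,
         7.26021620e-02],
       [ 9.99999790e-01, -6.47598921e-04,  3.29432418e-05,
         2.31922318e-03],
       [-1.98394356e-04, -2.57195149e-01,  9.66359465e-01,
        -1.65809422e-01],
       [ 0.00000000e+00,  0.00000000e+00,  0.00000000e+00,
         1.00000000e+00]])}
{'camera_matrix': array([[335.62642675,   0.        , 320.84740718],
       [  0.        , 335.62642675, 200.97464054],
       [  0.        ,   0.        ,   1.        ]]), 'hand_eye': array([[-6.17340505e-04, -9.66359268e-01, -2.57195224e-01,
         7.26021620e-02],
       [ 9.99999790e-01, -6.47598921e-04,  3.29432418e-05,
         2.31922318e-03],
       [-1.98394356e-04, -2.57195149e-01,  9.66359465e-01,
        -1.65809422e-01],
       [ 0.00000000e+00,  0.00000000e+00,  0.00000000e+00,
         1.00000000e+00]])}
[0.47451116 0.17859737 0.13724682] [[-7.061e-01  7.081e-01  1.100e-03]
 [ 7.081e-01  7.061e-01  4.000e-04]
 [-5.000e-04  1.100e-03 -1.000e+00]]
[-0.15804058  0.32474745  1.00180263  1.        ] [ 0.54812475 -0.71362581  0.67084134  1.        ]
```

>>> {"name": "send_rows", "arguments": {"commands": [[0.0,0,0,0.18,1],[0.0,0,0,0.36,1],[0,0,0,0.54,1],[0,0,0,0.72,1],[0,0,0,0.9,1]]}}

```text
t: 4.03
tool_pos: [0.4743, 0.1787, 0.1371]
eef_rot: [0.0, 0.749, 0.663, 0.0]
ft_force: [-0.3, -0.1, -0.0]
finger_gap: 0.998
```

>>> {"name": "send_rows", "arguments": {"commands": [[0.0,0,0,0.18,1],[0.0,0,0,0.36,1],[0,0,0,0.54,1],[0,0,0,0.6,1],[0,0,0,0.6,1]]}}

```text
t: 4.65
tool_pos: [0.4742, 0.1787, 0.137]
eef_rot: [-0.0, 0.91, 0.415, 0.0]
ft_force: [0.2, 0.3, 0.8]
finger_gap: 0.992
```

```bash
python3 -c "
from dot import *
for i in range(8): vision.snapshot('side')
dot('wrist4')
print(vision.camera_params('wrist')['hand_eye'][:,3])
s=r.read_state();print(s['qpos'].round(3),Rq(s['eef_rot']).round(4))"
```

```text
red [ 256  192  122   62 4446]
total shift [ 0.0018 -0.0034  0.0357] spin -1.505 pos [0.4742 0.1784 0.1367] yaw 0.855 q7 -1.237 F [1.13 0.52 0.54] T [-0.02   0.001 -0.025] gap 1.0 t 5.1
[ 0.07364605 -0.00119858 -0.16581118  1.        ]
[-0.294  0.505 -0.158  1.93   0.116  0.715 -1.237] [[ 6.563e-01  7.545e-01  0.000e+00]
 [ 7.545e-01 -6.563e-01  1.000e-04]
 [ 1.000e-04 -1.000e-04 -1.000e+00]]
```

View pics/wrist4.png

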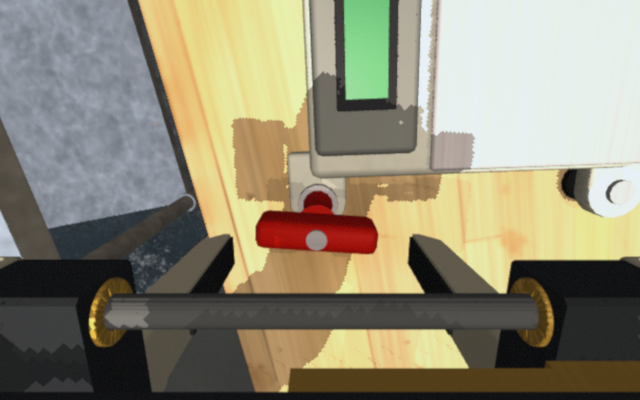

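```bash
python3 - <<'E'
from h import *
a=np.arcsin(.2574)
He=np.array([[0,-np.cos(a),-np.sin(a)],[1,0,0],[0,-np.sin(a),np.cos(a)]]); t0=np.array([.073,0,-.1658])
K=vision.camera_params("wrist")["camera_matrix"]
def dotpx(f,c,rad=14):
    im=cv2.imread(f).astype(int); x,y=c; sub=im[y-rad:y+rad+1,x-rad:x+rad+1]
    m=((sub[:,:,2]-sub[:,:,1])<60)&(sub[:,:,1]>110)
    n,l,st,cc=cv2.connectedComponentsWithStats(m.astype(np.uint8)); k=1+np.argmin(np.hypot(*(cc[1:]-rad).T)); print(st[k]); return cc[k]+[x-rad,y-rad]
obs=[("pics/wrist2.png",(322,208),[.47450615,.17716639,.18993917],2.353),("pics/wrist3.png",(320,235),[.4745,.1786,.1372],2.355),("pics/wrist4.png",(316,240),[.4742,.1784,.1367],.855)]
A=[];b=[]
for f,c,pos,yaw in obs:
    u=dotpx(f,c); d=He@np.linalg.inv(K)@[*u,1]; tt=(pos[2]-.124-t0[2])/d[2]; v=(t0+d*tt)[:2]
    R2=np.array([[np.cos(yaw),np.sin(yaw)],[np.sin(yaw),-np.cos(yaw)]])
    print(u,"tool",v,"world",np.array(pos[:2])+R2@v)
    # world = pos+R2(v+e)
    A.append(np.c_[np.eye(2),-R2]); b.append(np.array(pos[:2])+R2@v)
x,res,*_=np.linalg.lstsq(np.vstack(A),np.hstack(b),rcond=None); print(x,res,np.vstack(A)@x-np.hstack(b))
E
```

```text
[  6   6  17  17 216]
[321.94907407 208.08333333] tool [0.00598393 0.00079166] world [0.47084998 0.18196916]
[  4   5  21  20 334]
[320.14071856 235.45209581] tool [ 0.00507213 -0.00040101] world [0.47063385 0.1819076 ]
[  4   5  21  19 310]
[315.95806452 239.97741935] tool [ 0.00252718 -0.00277699] world [0.47376294 0.18212925]
[ 4.72354949e-01  1.80410626e-01 -2.22081024e-03  6.52011309e-05] [2.44017303e-08] [-1.06608682e-04 -2.91298930e-05  1.06465041e-04  2.92050893e-05
  1.43641685e-07 -7.51962770e-08]
```

```bash
python3 -c "
from h import *
to(.4724,.1804,.137,2.36)"
```

```text
total shift [ 0.0003 -0.0027 -0.0003] spin -1.505 pos [0.4742 0.1784 0.1367] yaw 0.855 q7 -1.237 F [1.13 0.52 0.54] T [-0.02   0.001 -0.025] gap 1.0 t 5.1
```

>>> {"name": "send_rows", "arguments": {"commands": [[0.0,0,0,-0.18,1],[0.0,-0.001,0,-0.36,1],[0,-0.002,0,-0.54,1],[0,-0.0027,0,-0.72,1],[0,-0.0027,0,-0.9,1]]}}

```text
t: 5.72
tool_pos: [0.4721, 0.1802, 0.1367]
eef_rot: [-0.0, 0.637, 0.771, 0.0]
ft_force: [-0.1, -0.3, 0.4]
finger_gap: 0.997
```

>>> {"name": "send_rows", "arguments": {"commands": [[0.0,0,0,-0.18,1],[0.0,0,0,-0.36,1],[0,0,0,-0.54,1],[0,0,0,-0.605,1],[0,0,0,-0.605,1]]}}

```text
t: 6.35
tool_pos: [0.4722, 0.1799, 0.1366]
eef_rot: [-0.0, 0.382, 0.924, 0.0]
ft_force: [-0.6, 0.4, 0.6]
finger_gap: 0.997
```

```bash
python3 -c "
from h import *
vision.snapshot('side');vision.snapshot('side')
to(.4724,.1804,.102,2.36)"
```

```text
total shift [0.0001 0.0004 0.0347] spin -0.001 pos [0.4722 0.1801 0.1367] yaw 2.359 q7 -0.056 F [0.18 0.24 1.26] T [-0.024 -0.128 -0.007] gap 1.001 t 6.45
```

>>> {"name": "send_rows", "arguments": {"commands": [[0.0,0,0.012,0,0.5],[0.0,0,0.024,0,0.4],[0,0,0.0347,0,0.35],[0,0,0.0347,0,0.35],[0,0,0.0347,0,0.35]], "newtons": 4}}

```text
t: 7.08
tool_pos: [0.4722, 0.1804, 0.102]
eef_rot: [-0.0, 0.381, 0.925, 0.0]
ft_force: [-0.0, -0.7, -0.3]
finger_gap: 0.515
```

>>> {"name": "send_rows", "arguments": {"commands": [[0,0,0,0,0.3],[0,0,0,0,0.25],[0,0,0,0,0.15],[0,0,0,0,0.1],[0,0,0,0,0.1]], "newtons": 4}}

```text
t: 7.7
tool_pos: [0.4724, 0.1804, 0.1022]
eef_rot: [0.0, 0.381, 0.925, 0.0]
ft_force: [1.3, 1.2, 0.3]
finger_gap: 0.194
```

```bash
python3 -c "
from dot import *
to(.4724,.1804,.102,2.36)
dot('wrist5')
to(.4724,.1804,.102,2.36)"
```

```text
total shift [ 0.     -0.      0.0002] spin -0.0 pos [0.4724 0.1804 0.1022] yaw 2.36 q7 -0.098 F [1.32 1.23 0.34] T [ 0.076 -0.225  0.001] gap 0.194 t 7.7
red [ 301  183   40  111 3441]
(320.6545564638207, 267.4726006660611) [0.47253488 0.18339303 0.124     ] tool: [ 0.00202826  0.00222105 -0.02184198]
total shift [0.0008 0.0014 0.0012] spin -0.0 pos [0.4724 0.1804 0.1022] yaw 2.36 q7 -0.098 F [-0.13  1.26  1.62] T [ 0.12  -0.287 -0.035] gap 0.194 t 7.75
total shift [ 0.     -0.      0.0002] spin -0.0 pos [0.4724 0.1804 0.1022] yaw 2.36 q7 -0.098 F [-0.13  1.26  1.62] T [ 0.12  -0.287 -0.035] gap 0.194 t 7.75
```

View pics/wrist5.png

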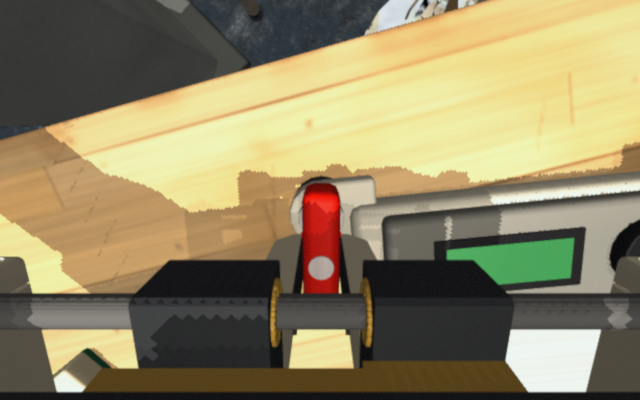

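>>> {"name": "send_rows", "arguments": {"commands": [[0,0,0,0,0.1],[0,0,0,0,0.1],[0,0,0,0.08,0.1],[0,0,0,0.16,0.1],[0,0,0,0.24,0.1]], "newtons": 35}}

```text
t: 8.38
tool_pos: [0.4724, 0.1804, 0.1021]
eef_rot: [0.0, 0.49, 0.872, 0.0]
ft_force: [0.9, 0.5, -0.1]
finger_gap: 0.186
```

```bash
cat > m.py <<'E'
from h import *
def meas(n=4,save=None):
    L=[]
    for i in range(n):
        s=r.read_state(); M=Rq(s["eef_rot"]); yaw=np.arctan2(M[1,0],M[0,0]); L.append([*s["ft_force"],s["wrist_torque"][2],s["joint_torque"][6]])
        print(round(s["t"],3),"yaw",round(yaw,3),s["tool_pos"].round(4),"F",s["ft_force"].round(2),"Tz %.3f j7 %.3f gap %.3f q7 %.2f"%(s["wrist_torque"][2],s["joint_torque"][6],s["finger_gap"],s["qpos"][6]))
        if i<n-1:
            im=vision.snapshot("side")
            if save: cv2.imwrite(f"pics/{save}.png",im[:,:,::-1])
    print("mean",np.mean(L,0).round(3))
E
python3 -c "
from m import *
meas()"
```

```text
8.375 yaw 2.118 [0.4724 0.1804 0.1021] F [ 0.92  0.51 -0.1 ] Tz 0.044 j7 0.283 gap 0.186 q7 -0.28
8.425 yaw 2.116 [0.4724 0.1804 0.1022] F [0.14 1.12 0.81] Tz -0.045 j7 -0.064 gap 0.192 q7 -0.29
8.475 yaw 2.12 [0.4724 0.1804 0.1021] F [1.69 0.31 1.  ] Tz -0.056 j7 -0.130 gap 0.188 q7 -0.28
8.525 yaw 2.121 [0.4724 0.1804 0.1021] F [1.02 0.08 1.18] Tz -0.022 j7 -0.008 gap 0.190 q7 -0.28
mean [ 0.942  0.504  0.722 -0.02   0.02 ]
```

>>> {"name": "send_rows", "arguments": {"commands": [[0,0,0,0.05,0.1],[0,0,0,0.1,0.1],[0,0,0,0.15,0.1],[0,0,0,0.2,0.1],[0,0,0,0.25,0.1]]}}

```text
t: 9.15
tool_pos: [0.4724, 0.1804, 0.1021]
eef_rot: [0.0, 0.594, 0.805, 0.0]
ft_force: [0.3, -0.2, 1.1]
finger_gap: 0.19
```

```bash
python3 -c "
from m import *
meas(3)"
```

```text
9.15 yaw 1.87 [0.4724 0.1804 0.1021] F [ 0.29 -0.24  1.14] Tz -0.009 j7 0.161 gap 0.190 q7 -0.47
9.2 yaw 1.869 [0.4724 0.1804 0.1021] F [0.62 0.64 1.43] Tz 0.002 j7 -0.058 gap 0.192 q7 -0.47
9.25 yaw 1.871 [0.4724 0.1804 0.1021] F [0.51 0.89 0.58] Tz -0.050 j7 -0.057 gap 0.191 q7 -0.47
mean [ 0.476  0.429  1.052 -0.019  0.015]
```

>>> {"name": "send_rows", "arguments": {"commands": [[0,0,0,0.05,0.1],[0,0,0,0.1,0.1],[0,0,0,0.15,0.1],[0,0,0,0.2,0.1],[0,0,0,0.25,0.1]]}}

```text
t: 9.88
tool_pos: [0.4724, 0.1804, 0.1021]
eef_rot: [0.0, 0.689, 0.724, 0.0]
ft_force: [1.2, 0.4, 1.4]
finger_gap: 0.191
```

```bash
python3 -c "
from m import *
meas(3)"
```

```text
9.875 yaw 1.62 [0.4724 0.1804 0.1021] F [1.22 0.36 1.36] Tz 0.001 j7 0.160 gap 0.191 q7 -0.66
9.925 yaw 1.619 [0.4724 0.1804 0.1021] F [1.25 0.18 1.95] Tz 0.022 j7 -0.060 gap 0.189 q7 -0.66
9.975 yaw 1.621 [0.4724 0.1804 0.1021] F [ 1.   -0.23  1.13] Tz -0.092 j7 -0.056 gap 0.193 q7 -0.66
mean [ 1.153  0.105  1.479 -0.023  0.015]
```

>>> {"name": "send_rows", "arguments": {"commands": [[0,0,0,0.05,0.1],[0,0,0,0.1,0.1],[0,0,0,0.15,0.1],[0,0,0,0.2,0.1],[0,0,0,0.25,0.1]]}}

```text
t: 10.6
tool_pos: [0.4723, 0.1804, 0.1021]
eef_rot: [0.0, 0.775, 0.631, 0.0]
ft_force: [1.9, 1.1, 1.2]
finger_gap: 0.193
```

```bash
python3 -c "
from m import *
meas(2)"
```

```text
10.6 yaw 1.367 [0.4723 0.1804 0.1021] F [1.92 1.09 1.22] Tz -0.000 j7 0.161 gap 0.193 q7 -0.85
10.65 yaw 1.366 [0.4723 0.1804 0.1021] F [1.69 0.66 0.93] Tz -0.010 j7 -0.042 gap 0.190 q7 -0.85
mean [ 1.805  0.878  1.077 -0.005  0.059]
```

>>> {"name": "send_rows", "arguments": {"commands": [[0,0,0,0.05,0.1],[0,0,0,0.1,0.1],[0,0,0,0.15,0.1],[0,0,0,0.2,0.1],[0,0,0,0.25,0.1]]}}

```text
t: 11.28
tool_pos: [0.4723, 0.1803, 0.1021]
eef_rot: [-0.0, 0.848, 0.53, 0.0]
ft_force: [1.4, 0.7, 1.1]
finger_gap: 0.193
```

```bash
python3 -c "
from m import *
meas(3)"
```

```text
11.275 yaw 1.117 [0.4723 0.1803 0.1021] F [1.37 0.72 1.14] Tz 0.041 j7 0.157 gap 0.193 q7 -1.04
11.325 yaw 1.116 [0.4723 0.1804 0.1021] F [1.59 1.37 1.99] Tz -0.066 j7 -0.042 gap 0.193 q7 -1.04
11.375 yaw 1.118 [0.4723 0.1803 0.102 ] F [1.87 0.18 1.75] Tz 0.004 j7 -0.061 gap 0.190 q7 -1.03
mean [ 1.609  0.758  1.627 -0.007  0.018]
```

>>> {"name": "send_rows", "arguments": {"commands": [[0,0,0,0.05,0.1],[0,0,0,0.1,0.1],[0,0,0,0.15,0.1],[0,0,0,0.2,0.1],[0,0,0,0.25,0.1]]}}

```text
t: 12.0
tool_pos: [0.4723, 0.1803, 0.102]
eef_rot: [-0.0, 0.908, 0.42, 0.0]
ft_force: [1.7, 1.0, 2.3]
finger_gap: 0.192
```

```bash
python3 -c "
from m import *
meas(2)
im=vision.snapshot('wrist'); cv2.imwrite('pics/w6.png',im[:,:,::-1])
"
```

```text
12.0 yaw 0.867 [0.4723 0.1803 0.102 ] F [1.66 1.05 2.33] Tz 0.057 j7 0.149 gap 0.192 q7 -1.22
12.05 yaw 0.866 [0.4723 0.1803 0.102 ] F [1.45 2.09 1.1 ] Tz -0.046 j7 -0.047 gap 0.193 q7 -1.22
mean [1.558 1.57  1.716 0.005 0.051]
```

View pics/w6.png

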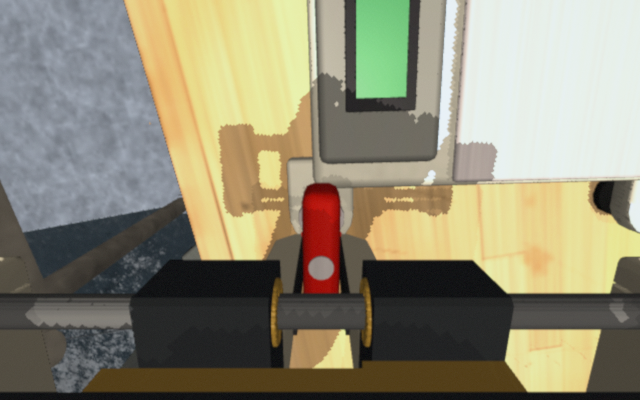

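>>> {"name": "send_rows", "arguments": {"commands": [[0,0,0,0.05,0.1],[0,0,0,0.1,0.1],[0,0,0,0.15,0.1],[0,0,0,0.2,0.1],[0,0,0,0.25,0.1]]}}

```text
t: 12.72
tool_pos: [0.4723, 0.1803, 0.1021]
eef_rot: [-0.0, 0.953, 0.303, 0.0]
ft_force: [2.8, 2.5, 3.8]
finger_gap: 0.189
```

```bash
python3 -c "
from m import *
meas(2)"
```

```text
12.725 yaw 0.617 [0.4723 0.1803 0.1021] F [2.82 2.53 3.85] Tz 0.053 j7 0.106 gap 0.189 q7 -1.41
12.775 yaw 0.616 [0.4723 0.1804 0.1022] F [2.29 0.72 2.92] Tz -0.038 j7 -0.073 gap 0.188 q7 -1.41
mean [2.554 1.625 3.384 0.008 0.016]
```

>>> {"name": "send_rows", "arguments": {"commands": [[0,0,0,0.05,0.1],[0,0,0,0.1,0.1],[0,0,0,0.1,0.1],[0,0,0,0.1,0.1],[0,0,0,0.1,0.1]]}}

```text
t: 13.4
tool_pos: [0.4723, 0.1803, 0.1022]
eef_rot: [-0.0, 0.966, 0.257, 0.0]
ft_force: [2.1, 2.0, 5.3]
finger_gap: 0.187
```

```bash
python3 -c "
from m import *
meas(6)"
```

```text
13.4 yaw 0.52 [0.4723 0.1803 0.1022] F [2.14 1.98 5.3 ] Tz -0.058 j7 0.027 gap 0.187 q7 -1.48
13.45 yaw 0.52 [0.4723 0.1803 0.1022] F [2.1  1.83 5.43] Tz -0.016 j7 0.028 gap 0.190 q7 -1.48
13.5 yaw 0.52 [0.4723 0.1803 0.1022] F [2.1  1.63 4.55] Tz -0.049 j7 0.028 gap 0.192 q7 -1.48
13.55 yaw 0.52 [0.4723 0.1803 0.1022] F [2.56 2.01 5.11] Tz -0.019 j7 0.028 gap 0.191 q7 -1.48
13.6 yaw 0.52 [0.4723 0.1803 0.1021] F [2.53 2.18 4.84] Tz -0.083 j7 0.028 gap 0.189 q7 -1.48
13.65 yaw 0.52 [0.4723 0.1803 0.1021] F [2.98 2.09 5.48] Tz -0.028 j7 0.028 gap 0.191 q7 -1.48
mean [ 2.402  1.953  5.116 -0.042  0.028]
```

>>> {"name": "send_rows", "arguments": {"commands": [[0,0,0,0.0,0.1],[0,0,0,0.02,0.1],[0,0,0,0.04,0.1],[0,0,0,0.06,0.1],[0,0,0,0.09,0.1]]}}

```text
t: 14.28
tool_pos: [0.4723, 0.1803, 0.1022]
eef_rot: [-0.0, 0.977, 0.213, 0.0]
ft_force: [1.4, 0.9, 5.8]
finger_gap: 0.186
```

```bash
python3 -c "
from m import *
meas(6)"
```

```text
14.275 yaw 0.43 [0.4723 0.1803 0.1022] F [1.44 0.94 5.79] Tz 0.145 j7 -0.002 gap 0.186 q7 -1.54
14.325 yaw 0.429 [0.4723 0.1803 0.1022] F [2.08 1.88 5.31] Tz 0.101 j7 -0.120 gap 0.188 q7 -1.54
14.375 yaw 0.43 [0.4723 0.1803 0.1022] F [2.15 2.59 5.8 ] Tz 0.066 j7 -0.089 gap 0.193 q7 -1.54
14.425 yaw 0.43 [0.4723 0.1804 0.1022] F [1.67 1.4  5.75] Tz 0.043 j7 -0.042 gap 0.190 q7 -1.54
14.475 yaw 0.43 [0.4723 0.1803 0.1022] F [2.1  2.21 5.23] Tz 0.047 j7 -0.035 gap 0.190 q7 -1.54
14.525 yaw 0.43 [0.4723 0.1803 0.1022] F [2.63 1.39 4.71] Tz 0.025 j7 -0.035 gap 0.189 q7 -1.54
mean [ 2.012  1.737  5.43   0.071 -0.054]
```

>>> {"name": "send_rows", "arguments": {"commands": [[0,0,0,0,0.4],[0,0,0,0,0.4],[0,0,0,0,0.4],[0,0,0,0,0.4],[0,0,0,0,0.4]]}}

```text
t: 15.15
tool_pos: [0.4719, 0.1801, 0.1019]
eef_rot: [0.0, 0.977, 0.213, -0.0]
ft_force: [0.5, 0.3, 0.1]
finger_gap: 0.395
```

```bash
python3 -c "
from m import *
meas(5)
im=vision.snapshot('wrist'); cv2.imwrite('pics/w7.png',im[:,:,::-1])
to(.4724,.1804,.102,2.36)"
```

```text
15.15 yaw 0.43 [0.4719 0.1801 0.1019] F [0.48 0.34 0.1 ] Tz 0.005 j7 0.000 gap 0.395 q7 -1.54
15.2 yaw 0.43 [0.472  0.1801 0.1019] F [-0.23  0.   -0.23] Tz 0.014 j7 0.000 gap 0.401 q7 -1.54
15.25 yaw 0.43 [0.4721 0.1802 0.102 ] F [0.41 0.54 0.49] Tz 0.026 j7 0.000 gap 0.399 q7 -1.54
15.3 yaw 0.43 [0.4721 0.1802 0.102 ] F [-0.72 -0.44  0.42] Tz 0.033 j7 -0.000 gap 0.401 q7 -1.54
15.35 yaw 0.43 [0.4721 0.1802 0.102 ] F [ 0.14  0.48 -0.16] Tz 0.009 j7 0.000 gap 0.398 q7 -1.54
mean [0.015 0.183 0.123 0.017 0.   ]
total shift [ 0.0003 -0.      0.    ] spin -1.93 pos [0.4721 0.1802 0.102 ] yaw 0.43 q7 -1.543 F [-0.22 -0.48 -0.35] T [-0.008 -0.053  0.019] gap 0.398 t 15.4
```

View pics/w7.png

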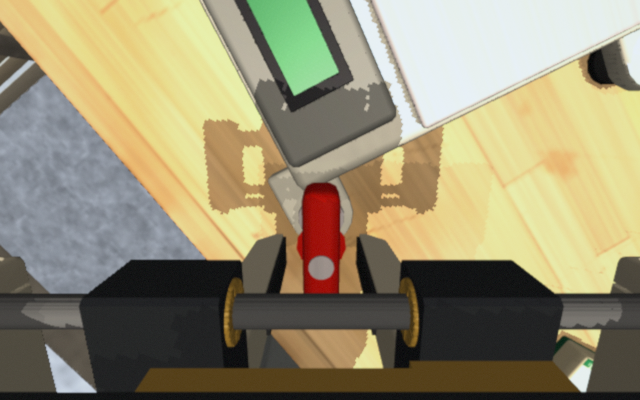

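The handle stays where I left it. The torque, J7 and Fz readings all put it about 0.3–0.37 rad past first contact, roughly 10 N. Next is the key.

>>> {"name": "send_rows", "arguments": {"commands": [[0,0,-0.01,0,0.5],[0,0,-0.025,0,0.5],[0,0,-0.045,0,0.5],[0,0,-0.065,0,0.3],[0,0,-0.065,0,0]], "newtons": 10}}

```text
t: 16.02
tool_pos: [0.4733, 0.1807, 0.1688]
eef_rot: [-0.0, 0.977, 0.213, 0.002]
ft_force: [0.9, 0.1, -0.3]
finger_gap: 0.335
```

```bash
python3 -c "
from h import *
to(.630,.3172,.15,.9)"
```

```text
total shift [ 0.1992 -0.0588  0.0197] spin -0.47 pos [0.4733 0.1807 0.1688] yaw 0.43 q7 -1.542 F [ 0.87  0.09 -0.31] T [-0.013  0.036 -0.031] gap 0.335 t 16.025
```

>>> {"name": "send_rows", "arguments": {"commands": [[0.05,-0.015,0.0,-0.12,0],[0.1,-0.03,0.0,-0.24,0],[0.15,-0.044,0.005,-0.36,0],[0.185,-0.054,0.012,-0.47,0],[0.199,-0.059,0.018,-0.47,0]]}}

```text
t: 16.65
tool_pos: [0.629, 0.3179, 0.1468]
eef_rot: [-0.0, 0.9, 0.435, -0.001]
ft_force: [-0.9, 0.4, -1.0]
finger_gap: 0.005
```

```bash
python3 - <<'E'
from h import *
for i in range(8): vision.snapshot("side")
s=r.read_state(); im=vision.snapshot("wrist"); cv2.imwrite("pics/w8.png",im[:,:,::-1])
c,st,m=blob(im,"blue",(100,540,0,400)); print(c,st)
a=np.arcsin(.2574)
He=np.array([[0,-np.cos(a),-np.sin(a)],[1,0,0],[0,-np.sin(a),np.cos(a)]]); t0=np.array([.0708,0,-.1658])
K=vision.camera_params("wrist")["camera_matrix"]; M=Rq(s["eef_rot"])
for z in (.085,.088,.091):
  d=He@np.linalg.inv(K)@[*c,1]; tt=(s["tool_pos"][2]-z-t0[2])/d[2]; v=t0+d*tt; print(z,"tool",v,"world",s["tool_pos"]+M@v)
to(.630,.3172,.15,.9)
E
```

```text
[320.37057599 211.68771686] [ 299  191   43   43 1441]
0.085 tool [ 0.00147679 -0.00034169  0.06462204] world [0.62893505 0.31745138 0.08500007]
0.088 tool [ 0.00237935 -0.00033724  0.06162204] world [0.62949887 0.31815565 0.08800019]
0.091 tool [ 0.00328191 -0.00033279  0.05862204] world [0.63006268 0.31885992 0.09100032]
total shift [ 0.0018  0.0007 -0.0003] spin -0.001 pos [0.6283 0.3162 0.1497] yaw 0.899 q7 -1.235 F [-0.24  0.26  0.76] T [-0.022 -0.088 -0.053] gap 0.006 t 17.1
```

View pics/w8.png

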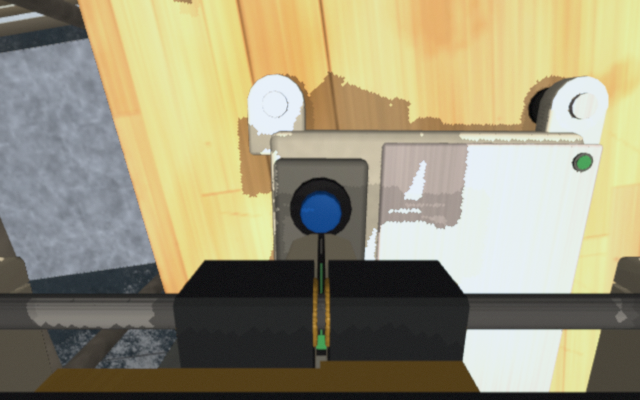

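>>> {"name": "send_rows", "arguments": {"commands": [[0.002,0,0.02,0,0],[0.002,0,0.04,0,0],[0.002,0,0.05,0,0],[0.002,0,0.055,0,0],[0.002,0,0.055,0,0]]}}

```text
t: 17.73
tool_pos: [0.6297, 0.3183, 0.0938]
eef_rot: [-0.0, 0.9, 0.435, -0.0]
ft_force: [0.2, 0.4, 0.0]
finger_gap: 0.005
```

>>> {"name": "send_rows", "arguments": {"commands": [[0,0,0.001,0,0],[0,0,0.002,0,0],[0,0,0.003,0,0],[0,0,0.004,0,0],[0,0,0.006,0,0]]}}

```text
t: 18.35
tool_pos: [0.6298, 0.3184, 0.0884]
eef_rot: [-0.0, 0.9, 0.435, 0.0]
ft_force: [-0.8, 0.2, 2.3]
finger_gap: 0.009
```

>>> {"name": "send_rows", "arguments": {"commands": [[0,0,0.001,0,0],[0,0,0.002,0,0],[0,0,0.002,0,0],[0,0,0.002,0,0],[0,0,0.002,0,0]]}}

```text
t: 18.98
tool_pos: [0.6298, 0.3184, 0.0862]
eef_rot: [-0.0, 0.9, 0.435, 0.0]
ft_force: [-0.8, -1.1, 3.9]
finger_gap: 0.007
```

>>> {"name": "send_rows", "arguments": {"commands": [[0,0,0.001,0,0],[0,0,0.0015,0,0],[0,0,0.0015,0,0],[0,0,0.0015,0,0],[0,0,0.0015,0,0]]}}

```text
t: 19.6
tool_pos: [0.6298, 0.3184, 0.0846]
eef_rot: [-0.0, 0.9, 0.435, 0.0]
ft_force: [-0.9, 0.4, 4.9]
finger_gap: 0.006
```

>>> {"name": "send_rows", "arguments": {"commands": [[0,0,0.0005,0,0],[0,0,0.001,0,0],[0,0,0.001,0,0],[0,0,0.001,0,0],[0,0,0.001,0,0]]}}

```text
t: 20.23
tool_pos: [0.6298, 0.3184, 0.0845]
eef_rot: [-0.0, 0.9, 0.435, 0.0]
ft_force: [-2.1, -1.2, 7.3]
finger_gap: 0.004
```

```bash
python3 -c "
from m import *
meas(4)"
```

```text
20.225 yaw 0.9 [0.6298 0.3184 0.0845] F [-2.13 -1.18  7.34] Tz 0.025 j7 0.000 gap 0.004 q7 -1.24
20.275 yaw 0.9 [0.6298 0.3184 0.0844] F [-1.96 -1.43  7.82] Tz 0.036 j7 0.000 gap 0.007 q7 -1.24
20.325 yaw 0.9 [0.6298 0.3184 0.0845] F [-1.98 -0.97  7.75] Tz -0.031 j7 0.000 gap 0.002 q7 -1.24
20.375 yaw 0.9 [0.6298 0.3184 0.0845] F [-2.03 -0.49  7.06] Tz 0.022 j7 0.000 gap 0.005 q7 -1.24
mean [-2.027 -1.015  7.492  0.013  0.   ]
```

>>> {"name": "send_rows", "arguments": {"commands": [[0,0,0.0005,0,0],[0,0,0.001,0,0],[0,0,0.001,0,0],[0,0,0.001,0,0],[0,0,0.001,0,0]]}}

```text
t: 21.0
tool_pos: [0.6298, 0.3185, 0.0843]
eef_rot: [-0.0, 0.9, 0.435, 0.0]
ft_force: [-3.9, -1.0, 10.6]
finger_gap: 0.004
```

>>> {"name": "send_rows", "arguments": {"commands": [[0,0,-0.003,0,0],[0,0,-0.008,0,0],[0,0,-0.02,0,0],[0,0,-0.05,0,0],[0,0,-0.08,0,0]]}}

```text
t: 21.62
tool_pos: [0.6292, 0.318, 0.1626]
eef_rot: [0.0, 0.9, 0.435, -0.001]
ft_force: [-0.0, 0.8, -0.4]
finger_gap: 0.003
```

```bash
python3 - <<'E'
from h import *
for i in range(6): vision.snapshot("side")
s=r.read_state(); im=vision.snapshot("wrist"); cv2.imwrite("pics/w9.png",im[:,:,::-1])
for n,x,y,w,h in (("scene",250,130,190,120),("side",160,120,180,140)):
    i2=vision.snapshot(n)[:,:,::-1]; cv2.imwrite(f"pics/{n}9z.png",cv2.resize(i2[y:y+h,x:x+w],None,fx=4.2,fy=4.2,interpolation=2))
to(.630,.3172,.16,.9)
E
```

```text
total shift [0.0001 0.0012 0.0009] spin -0.0 pos [0.629  0.3179 0.1609] yaw 0.9 q7 -1.235 F [ 0.57 -0.   -0.77] T [-0.011  0.028 -0.04 ] gap 0.002 t 22.075
```

View pics/scene9z.png

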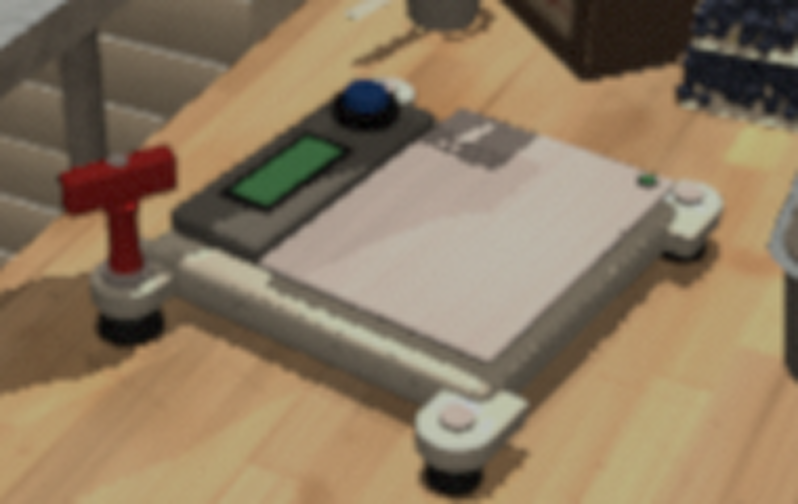

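View pics/side9z.png

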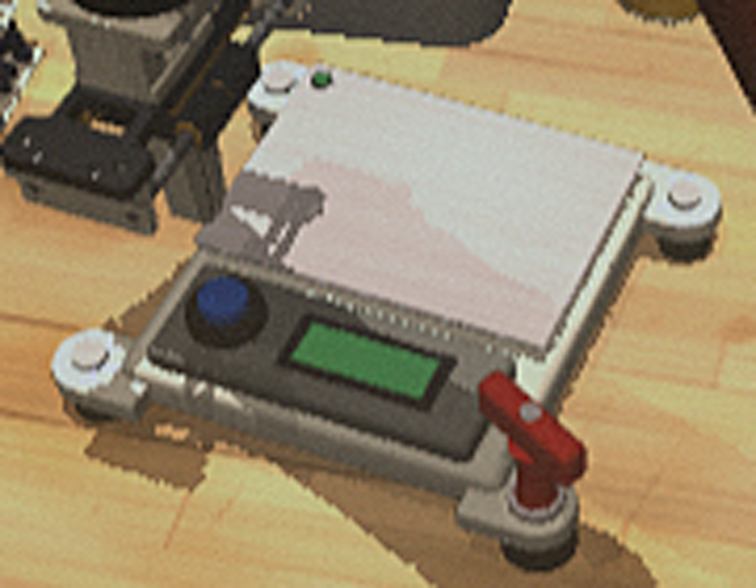

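View pics/w9.png

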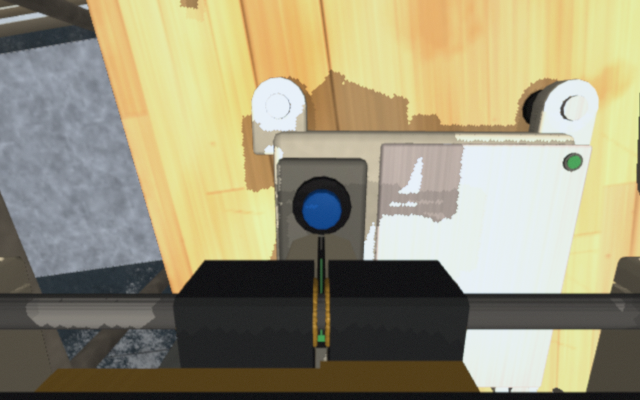

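```bash
python3 - <<'E'
from h import *
a=np.linspace(0,6.283,73)
for z in (0,.003):
    for n,ox,oy in (("scene",250,130),("side",160,120)):
        for nm,c,rad in (("screw",(.4724,.1804),.022),("BR",None,.017)):
            if c is None:
                th=2.36-np.pi; c=(.4724+.24*np.cos(th),.1804+.24*np.sin(th))
            p=proj(n,np.c_[c[0]+rad*np.cos(a),c[1]+rad*np.sin(a),0*a+z]); print(z,n,nm,"zoom bottom row",((p[:,1].max()-oy)*4.2+1.6).round(1))
for f in ("scene0z","scene9z"):
    im=cv2.imread(f"pics/{f}.png").max(2); print(f,"screw col130",im[310:360:3,130],"BR col452",im[470:503:3,452])
for f in ("side0z","side9z"):
    im=cv2.imread(f"pics/{f}.png").max(2); print(f,im[535:585:3,540],)
E
```

```text
0 scene screw zoom bottom row 349.9
0 scene BR zoom bottom row 523.2
0 side screw zoom bottom row 573.7
0 side BR zoom bottom row 273.8
0.003 scene screw zoom bottom row 346.1
0.003 scene BR zoom bottom row 519.2
0.003 side screw zoom bottom row 570.8
0.003 side BR zoom bottom row 270.7
scene0z screw col130 [ 95  89  77  48  24  18  16  15  15  16  35  78 128 164 180 178 178] BR col452 [ 70  45  21  15  16  17  13  16  38  74 119]
scene9z screw col130 [ 94  90  80  52  28  21  18  15  14  16  16  29  54  77 100 122 147] BR col452 [ 71  47  25  19  17  15  16  18  40  75 122]
side0z [123  84  71  78  76  60  43  38  45  43  38  43  92 144 161 159 155]
side9z [128  98  88  93  90  73  55  49  52  53  46  31  73 122 133 131 128]
```

```bash
python3 -c "
from bench import r
print(r.sign_off())"
```

```text
the job is handed in; nothing more can be done
None
```

I turned the red handle about 1.93 rad clockwise until the foot met the worktop. Then I pressed the zero key fully down, let it spring back and handed the job in at about 22 s with the gripper clear of everything.

- **Foot:** wrist torque, joint 7 torque and the upward force on the tool each put the handle about 0.3–0.37 rad past first contact. That is an estimated 9–10 N on the foot. The fixed-camera view shows the disc about 3 mm lower than at the start, and the handle stayed put when I let go.
- **Zero key:** it stopped moving after about 6 mm of travel, with the force rising past 5 N to 10.6 N. The last pictures show it back up.
- **Scale and bowl:** the scale looks the same before and after in both fixed cameras. The bowl was never approached, and I did not measure its position at the end.

**Less certain:**
- The foot load is inferred from noisy torque readings of about ±0.04 Nm.
- A lift of the front left foot below about 1 mm would not show in the pictures. The force readings gave no sign of one.
- The wrist camera calibration changed by up to about 4 mm between readings. I cancelled that by viewing the handle from two tool angles, and the result agreed with the fixed cameras to about 1 mm.

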